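# Change the die carrier in the bench caliper and measure the next tongue

### The job

The die carrier in the bench caliper has been measured: draw the slide open, take that carrier out and lay it gently in the free half of the grey tray, flat beside the one already there. Gently lay the carrier that waits among the clutter flat on the rest table, its narrow tongue between the jaws and pointing to the beam, its wide body in front of the jaws, and push the thumb grip until the jaws close square on the tongue and the measuring spring gives by about half its travel, without ramming it. Let go with the jaws left shut on the tongue for the reading, and do not shift the other things.

Things in the scene. Friction and masses are not known exactly. Their poses are not given: they have to be found in the camera images.
- caliper: Bench caliper, fixed; grey base 130 (x) x 214 (y) mm. Origin: underside centre; x points to its back, y along the beam, z up. Polished rest table for the part: top at z = 18 mm, x -63 to 31, y -77 to 45. Beam at x 41 to 54 mm, top at z = 46. The two jaws (14 mm thick in y) reach forward from it: x -18 to 42, z 20 to 45 mm. Read-out housing on the slide: x 28 to 63, z up to 63 mm.
- sliding_jaw: The slide with the movable jaw, left of the fixed jaw as the robot sees them. Origin: in the plane of its measuring face (which looks to the caliper's -y), at caliper (0, -60 mm + opening, 0), axes as the caliper's. The fixed jaw's face looks to +y and lies at caliper y = -60 mm.
- jaw_opening (a joint): Opening of the jaws in m: 0 = faces touch, 0.062 = fully open; grows as the slide moves to the caliper's +y. Stays where it is left (friction about 1.5 N). At the start the jaws stand at 28 to 29 mm on the old carrier.
- spring_travel (a joint): Travel in m of the thumb grip relative to the slide, towards the jaws (-y): 0 at rest, 0.010 at its stop. A measuring spring holds it at 0: preload 4 N, rising 0.6 N per mm. So it moves the free slide without yielding, and yields once the jaws bear on something; springs back (damped) when let go. Pulled to +y it draws the slide open rigidly.
- thumb_knob (a point): On the axis of the thumb grip's upright steel knob (18 mm diameter, z 51 to 84 mm over the caliper's underside), 74 mm up; at caliper x = 47.5, y = 11 mm + opening - thumb travel. The block under it: top z = 51, 20 mm wide. Free of neighbours on both x sides; the read-out housing begins 23 mm from its axis on the jaw side. Pinch it from above or push it along y.
- jaw_seat (a point): Point on the rest table's top at caliper (-16.5, -46, 18) mm. The middle of the carrier's shoulder (its point x = -2.5, y = 0) lies about here, or up to 15 mm nearer the front: the tongue then bears on the fixed jaw and the shoulder is clear of the jaw noses.
- carrier_old: Aluminium die carrier, at first between the jaws. 95 mm long (x), 30 high, about 0.28 kg: wide body 46 mm across (y) for x = -47.5 to -2.5 mm, narrow milled tongue 28 mm across for x = -2.5 to 47.5. Origin: centre of the underside, half way along. Centre of mass at x = -6 mm. Take it across the wide body.
- carrier_new: Die carrier still to be measured, same shape, size and axes as carrier_old; lies flat in one of three places left or right of the caliper, turned at will (tongue within about 105 degrees of world +x).
- carrier_ok: Third die carrier of the same shape, already measured, lying in the right half of the tray; leave it there.
- tray: Grey plastic tray, fixed while you work: 150 (x) x 256 (y) mm outside, 24 mm high, wall and floor 3 mm; origin under its centre, inner floor at z = 3 mm. carrier_ok lies in its right half (y below 0); the left half is free.
- crimper_1: The nearer, left-hand crimping machine, fixed, always at the same place: 317 mm tall, its front face 160 mm before its origin (x), sides 81 mm to the right and 64 mm to the left of it (y). It stands between the caliper's side and the tray's side: carry things round in front of its front face (world x below about 0.43), with room for the gripper. A second one like it stands 380 mm to its right.
- gauge_block: Bystander: aluminium block 32 x 78 (y) x 22 mm with a row of bores.
- connector: Bystander: black cable connector 32 x 64 (y) x 28 mm.
- tub: Bystander: round white tub with a green lid, 50 mm diameter, 46 mm high.
- tape: Bystander: roll of black tape 56 mm, 19 mm high.
- cutter: Bystander: green hand side cutter 154 mm long (x), 61 mm wide, 16 mm high.
- coupling: Bystander: brass air coupling 21 x 61 (y) x 22 mm.

How it is judged:
By the outcome, as a careful person would: the job done as asked, in the order asked, and still so for the second after the job is handed in, with the robot touching nothing.
It also fails if it takes over 72 s, if anything falls off the work surface, if the arm or the gripper's body presses on something with over 40 N, if the wrist force passes 120 N, or if a joint passes its speed limit or range.

### The arm

A 6-joint arm with a two-finger parallel gripper is mounted at the origin on a cart in front of the work surface, level with it; the furniture and walls round the work are solid. World frame = base frame: x ahead of the robot, y to its left, z up, the work surface at z = 0. Lengths are in mm, angles in rad, forces in N, time in s.
With the tool pointing down it reaches from about 350 to 775 mm from the base axis. Payload 7.3 kg.
Tool frame: the origin (TCP) lies at the very end of the fingers, on their centre line; the grasp point (between the pads) lies 19 mm behind it; x points along the fingers, z is the direction in which the jaws open and shut, and the axes are right-handed (so a half turn about x gives the same grasp; the last joint's range is limited). The gripper opens to 92 mm and grips with 3 to 60 N. Pads are 19 mm wide; open, the fingers measure 130 mm over their backs; the gripper's body (75 mm by 190 mm) begins 47 mm behind the grasp point.
Start: joints at [1.127, 0.342, 1.524, -0, 1.275, -0.146], TCP at [154.029, 501.916, 226.741] pointing down, gripper open.
Joint ranges: [-2.53, 2.53], [-0.77, 2.02], [0.04, 2.7], [-1, 4.14], [0.28, 2.66], [-3.11, 3.11]. Speed limits (rad/s): [2.57, 2.57, 3.14, 3.14, 3.14, 3.14].

### API

Orientations are given as [roll, pitch, yaw] about the fixed x, y, z axes, in that order (R = Rz(yaw) Ry(pitch) Rx(roll)).
In Python, from plant import * gives the robot as it stands.
- The arm moves only by the tool carry_out, never from a script. Its argument "rows" is a list of rows, each a list of 4 numbers: the shift along the world's x, y, z in mm, then the turn about the world's z in degrees. In form: [[x, y, z, twist], ...]. A call has 1 to 20 rows; each row is the pose to reach, as a shift and turn from the pose measured when the call began; what a row does not reach only later rows make up. A row lasts 1/12 s, in which the tool goes at most 41.7 mm and 7.16 degrees, less where a joint would pass 70% of its speed; a pose out of reach is approached as far as the arm can. A call with a gripper value outside its range is refused whole. "hand" is the finger opening in mm, from 0 to 91.8, set as the call begins (left out, the last holds). The fingers move at their own pace and stop on an object; the grip force is fixed at half the most. Time passes only in rows, so rows that repeat a pose let the fingers close. It gives the time, the measured TCP pose, the force and the opening at its end, in the units of the state.
- get_obs(): the state, without advancing time (a new reading comes with each control period).
- capture(name): name is "scene" or "top"; returns the picture (384x512x3 uint8, red, green, blue); there is no depth.
- camera_info(name): a dict with "camera_matrix" (3x3 intrinsics, pixels), "dist" ([k1, k2, p1, p2, k3] as OpenCV has them; the pictures are not rectified), "pose" (4x4, takes a point from camera to world coordinates). Camera axes: x right, y down, z forward; pixel columns grow to the right and rows downward; lengths in mm; the calibration is good to about 2 mm. A picture is of the moment at which its call begins. camera_info takes no time and is no camera call.
- close_job(): hands the job in, once; it reports no verdict.
The state is a dict: "time": time; "joint_positions": joint angles; "dq": joint speeds; "tau": joint torques, N m; "tool_pos": TCP position; "tcp_rot": TCP orientation; "contact_force": force on the tool from outside, world axes, zero at the start; "moment": the same for the moment, N m; "grip_width": finger opening in mm.
Only numpy, scipy, OpenCV 4.12 (cv2) and the standard library are available. Lean on these libraries where they do the work, as an engineer would, in place of code of your own. Each camera call takes 0.05 s, during which the arm holds its last target. There are 200 camera calls.

## Working session

There is one attempt and no reset: what is moved stays moved. The work goes in short steps, Python scripts to look and compute and a tool call to move; the robot and the scene stay as the last step left them, time stands still between calls to the robot, and variables do not carry over. Pictures are saved under pics/ and viewed, about 8 in all and at most 12, crops included, and the job is handed in when it is done.

Besides the shell and the picture viewer there is one more tool, called after "Call:" by a JSON object that holds its "op" and its "data", one argument or row to a line. carry_out: Moves the arm, as the interface text tells. Its arguments: {"type":"object","properties":{"rows":{"type":"array"},"hand":{"type":"number"}},"required":["rows"]}

```bash
ls; mkdir -p pics; python3 - <<'E'
from plant import *
import cv2
o=get_obs();print(o['time'],o['tool_pos'],o['tcp_rot'],o['grip_width'],o['contact_force'])
for n in("scene","top"):
    i=camera_info(n);print(n,i['camera_matrix'],i['dist'],i['pose'])
    im=capture(n);cv2.imwrite(f'pics/{n}0.png',im[:,:,::-1])
    cv2.imwrite(f'pics/{n}0b.png',cv2.resize(im[:,:,::-1],(800,600),interpolation=cv2.INTER_CUBIC))
E
```

```text
pics
0.0 [153.84197736 501.52217691 226.07252355] [ 2.97612277  1.56926745 -2.0340769 ] 91.73340294906285 [-0.00163294  0.76091434  0.63426368]
scene [[395.37737939   0.         257.85188576]
 [  0.         395.37737939 190.44988034]
 [  0.           0.           1.        ]] [-0.09433113  0.          0.          0.          0.        ] [[-6.49507148e-01 -3.24612807e-01  6.87580534e-01 -2.72493239e+02]
 [-7.60081515e-01  3.01462455e-01 -5.75670460e-01  7.00489277e+02]
 [-2.04097123e-02 -8.96519333e-01 -4.42534213e-01  6.38024275e+02]
 [ 0.00000000e+00  0.00000000e+00  0.00000000e+00  1.00000000e+00]]
top [[461.00161752   0.         255.96967183]
 [  0.         461.00161752 188.15079536]
 [  0.           0.           1.        ]] [-0.09307003  0.          0.          0.          0.        ] [[ 2.32898226e-02 -9.97697290e-01  6.37000896e-02  4.87913140e+02]
 [-9.99711446e-01 -2.28671456e-02  7.35655285e-03 -4.90510884e+01]
 [-5.88297363e-03 -6.38530415e-02 -9.97941972e-01  1.72122571e+03]
 [ 0.00000000e+00  0.00000000e+00  0.00000000e+00  1.00000000e+00]]
```

View pics/scene0b.png

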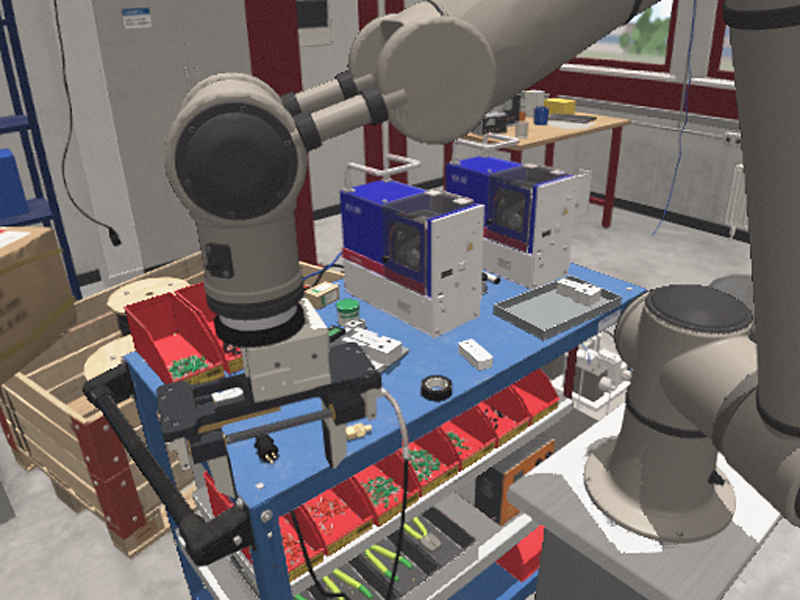

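View pics/top0b.png

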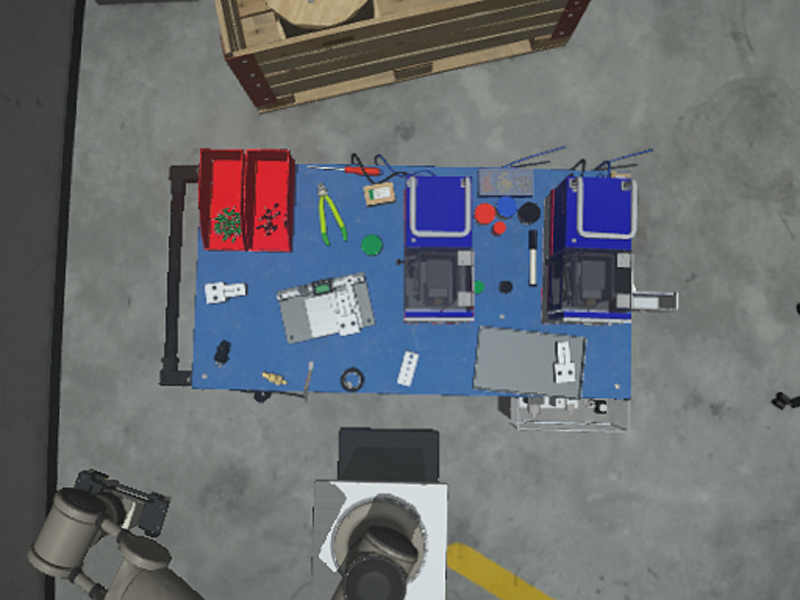

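The scene shows the tool hanging over the left end of the bench. In the top view (800x600 px), the new carrier is at (225,292) with its tongue to the right, and the caliper is at (325,305) with the old carrier at its front right. The gauge block is at (407,367), and the tray is at (528,362) with carrier_ok at (565,362).

```bash
cat >h.py <<'E'
from plant import *
import cv2, numpy as np
def ray(n,uv,z):
    i=camera_info(n);K=np.array(i['camera_matrix']);D=np.array(i['dist']);T=np.array(i['pose'])
    p=cv2.undistortPoints(np.float64(uv).reshape(-1,1,2),K,D).reshape(-1,2)
    d=np.c_[p,np.ones(len(p))]@T[:3,:3].T;o=T[:3,3]
    return (o+d*((z-o[2])/d[:,2:]))[:,:2]
def proj(n,P):
    i=camera_info(n);K=np.array(i['camera_matrix']);D=np.array(i['dist']);T=np.linalg.inv(np.array(i['pose']))
    return cv2.projectPoints(np.float64(P).reshape(-1,1,3),cv2.Rodrigues(T[:3,:3])[0],T[:3,3],K,D)[0].reshape(-1,2)
def crop(n,im,box,s,f):
    x0,y0,x1,y1=box
    cv2.imwrite(f,cv2.resize(im[y0:y1,x0:x1,::-1],None,fx=s,fy=s,interpolation=cv2.INTER_CUBIC))
E
python3 - <<'E'
from h import *
im=cv2.imread('pics/top0.png')[:,:,::-1]
crop('top',im,(120,160,250,255),6,'pics/c1.png')
hsv=cv2.cvtColor(np.ascontiguousarray(im),cv2.COLOR_RGB2HSV)
m=((hsv[...,2]>170)&(hsv[...,1]<40)).astype(np.uint8)
for c in cv2.findContours(m,cv2.RETR_EXTERNAL,cv2.CHAIN_APPROX_NONE)[0]:
    if cv2.contourArea(c)>60:
        (x,y),wh,a=cv2.minAreaRect(c)
        if 150<y<260 : print('px',round(x),round(y),np.round(wh,1),round(a),ray('top',[(x,y)],30).round(1), cv2.boxPoints(((x,y),wh,a)).round(1).tolist())
# blue mat complement: non-blue contours
b=((hsv[...,0]>95)&(hsv[...,0]<125)&(hsv[...,1]>90)).astype(np.uint8)
n=1-b; n[:150]=0;n[252:]=0
n[:, :125]=0
for c in cv2.findContours(n,cv2.RETR_EXTERNAL,cv2.CHAIN_APPROX_NONE)[0]:
    if 60<cv2.contourArea(c)<9000:
        r=cv2.minAreaRect(c);print('nb',np.round(r[0]),np.round(r[1],1),round(r[2],1),ray('top',cv2.boxPoints(r),15).round(0).tolist())
E
```

```text
px 260 236 [ 8.4 20.7] 16 [[422.9 -57.2]] [[253.60000610351562, 244.3000030517578], [259.29998779296875, 224.39999389648438], [267.3999938964844, 226.6999969482422], [261.70001220703125, 246.60000610351562]]
px 361 231 [12. 26.] 0 [[ 447.2 -425.7]] [[355.0, 244.0], [355.0, 218.0], [367.0, 218.0], [367.0, 244.0]]
px 412 193 [16.4  7. ] 4 [[ 591.  -615.1]] [[403.5, 196.0], [404.0, 189.0], [420.3999938964844, 190.10000610351562], [419.8999938964844, 197.10000610351562]]
px 144 186 [11.7 25. ] 82 [[593.4 379.3]] [[130.5, 182.1999969482422], [155.1999969482422, 178.6999969482422], [156.89999389648438, 190.3000030517578], [132.10000610351562, 193.8000030517578]]
px 213 196 [37.3 34.8] 84 [[563.1 122.1]] [[193.3000030517578, 179.39999389648438], [227.8000030517578, 175.60000610351562], [232.0, 212.6999969482422], [197.39999389648438, 216.5]]
nb [175. 242.] [17.   6.3] 14.0 [[385.0, 292.0], [408.0, 287.0], [394.0, 225.0], [371.0, 230.0]]
nb [225. 242.] [13. 14.] 90.0 [[417.0, 100.0], [418.0, 48.0], [370.0, 47.0], [369.0, 98.0]]
nb [176. 241.] [ 20. 102.] 90.0 [[426.0, 447.0], [436.0, 67.0], 
[... 297 characters left out ...]
, -484.0], [355.0, -470.0]]
nb [281. 204.] [ 6.6 45.1] 87.4 [[546.0, -45.0], [557.0, -211.0], [533.0, -213.0], [521.0, -46.0]]
nb [144. 186.] [13.  26.7] 81.9 [[611.0, 435.0], [628.0, 335.0], [580.0, 327.0], [563.0, 426.0]]
nb [208. 198.] [37.7 57.9] 77.5 [[600.0, 262.0], [652.0, 53.0], [515.0, 19.0], [464.0, 227.0]]
nb [282. 178.] [55. 40.] 0.0 [[560.0, -30.0], [709.0, -27.0], [714.0, -231.0], [565.0, -234.0]]
nb [340. 166.] [32.  3.] 90.0 [[747.0, -343.0], [747.0, -355.0], [627.0, -356.0], [627.0, -345.0]]
nb [238. 157.] [12.7 12.7] 45.0 [[713.0, 69.0], [747.0, 36.0], [714.0, 2.0], [680.0, 34.0]]
nb [158. 156.] [11. 59.] 90.0 [[730.0, 449.0], [734.0, 225.0], [693.0, 223.0], [688.0, 447.0]]
```

View pics/c1.png

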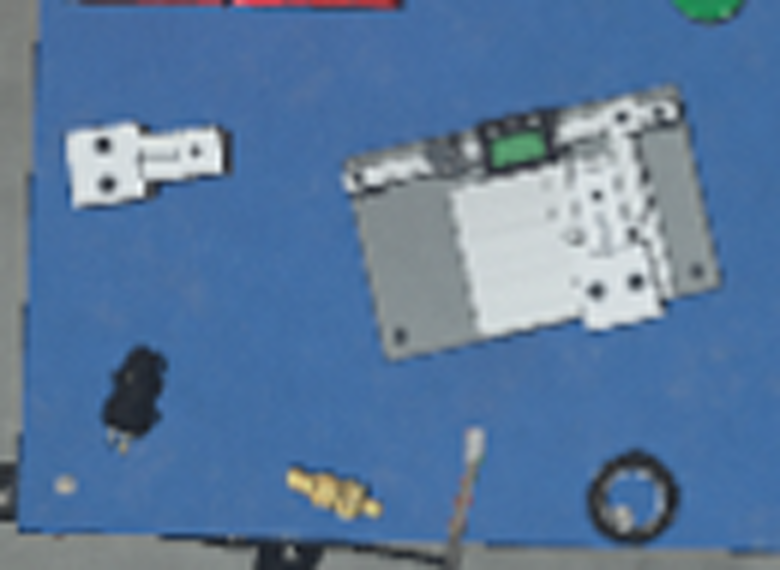

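The crop (6x, native = 120+u/6, 160+v/6) shows the caliper base corners at about (390,358), (720,285), (348,160) and (680,88). The knob is near (448,158), and the old carrier's body holes are at (597,290) and (637,282). The new carrier runs from x 68 to 228 with its tongue to the right.

```bash
python3 - <<'E'
from h import *
N=lambda p:np.array(p)/6.+[120-.4,160-.4]
c=ray('top',N([(390,358),(720,285),(348,160),(680,88)]),10)
FL,FR,BL,BR=c
print('base',c.round(1).tolist(),np.linalg.norm(FL-FR),np.linalg.norm(FL-BL))
def ang(v):return np.degrees(np.arctan2(v[1],v[0]))
print('yaw from y edges',ang(FL-FR)-90,ang(BL-BR)-90,'x edges',ang(BL-FL),ang(BR-FR),'centre',c.mean(0))
yaw=np.radians((ang(FL-FR)-90+ang(BL-FL))/2);R=np.array([[np.cos(yaw),-np.sin(yaw)],[np.sin(yaw),np.cos(yaw)]])
C=c.mean(0)
# check: predict knob top, old carrier corners
L=lambda x,y,z:[*(C+R@[x,y]),z]
old=proj('top',[L(-16.5,-46-23,48),L(-16.5,-46+23,48),L(-61.5,-23,48),L(-61.5,-69,48),L(47.5,11+28.5,84),L(-63,-77,18),L(-63,45,18)])
print('pred crop', ((old-[119.6,159.6])*6).round(0).tolist())
print('old holes local', [(R.T@(p-C)).round(1).tolist() for p in ray('top',N([(597,290),(637,282),(588,330),(662,312)]),48)])
h=ray('top',N([(103,146),(108,184)]),30);print('new holes',h.round(1).tolist())
o=get_obs()
from scipy.spatial.transform import Rotation as Ro
print('tool z',Ro.from_euler('xyz',o['tcp_rot']).as_matrix().round(3))
t=ray('top',[(n) for n in cv2.boxPoints(((339,232),(69.8,41.1),5.9))],24);print('tray',t.round(0).tolist())
im=cv2.imread('pics/top0.png')[:,:,::-1];crop('top',im,(295,200,385,260),8,'pics/c2.png')
E
```

```text
base [[475.2, 226.1], [525.3, 22.7], [597.5, 256.3], [647.0, 50.7]] 209.48272875576194 125.96664450628005
yaw from y edges 13.833567673527938 13.547302665229935 x edges 13.895597304786808 12.947128026930177 centre [561.25645059 138.92948369]
pred crop [[644.0, 222.0], [570.0, 238.0], [586.0, 311.0], [660.0, 294.0], [439.0, 153.0], [676.0, 295.0], [483.0, 338.0]]
old holes local [[-50.8, -32.2], [-51.3, -56.9], [-73.2, -21.8], [-72.3, -67.8]]
new holes [[601.4, 405.6], [578.0, 401.5]]
tool z [[-0.001 -0.956  0.293]
 [-0.001  0.293  0.956]
 [-1.     0.    -0.001]]
tray [[377.0, -211.0], [527.0, -224.0], [506.0, -482.0], [356.0, -468.0]]
```

View pics/c2.png

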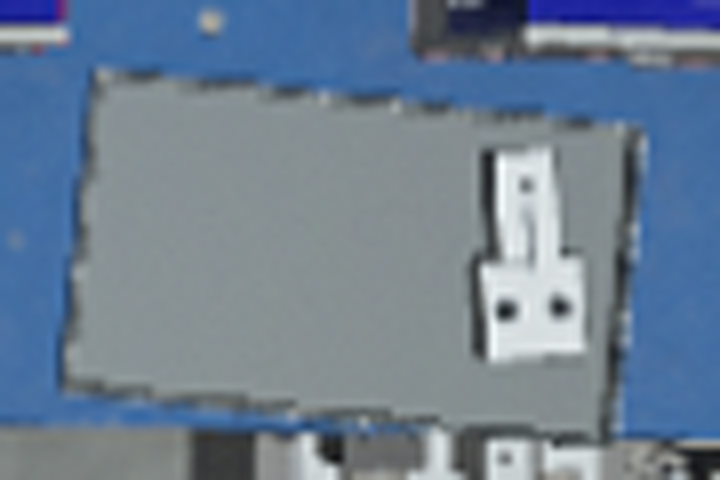

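The tray crop (8x, native = 295+u/8, 200+v/8) shows carrier_ok upright with its body at (530,305) and tongue up at (525,190). The left half is free. I'm moving above the knob now.

Call:
{"op": "carry_out", "data": {
  "rows": [
    [60, -40, 0, -7],
    [120, -80, 0, -14],
    [444, -312, -60, -59],
    [444, -312, -60, -59],
    [444, -312, -60, -59],
    [444, -312, -60, -59],
    [444, -312, -60, -59],
    [444, -312, -60, -59],
    [444, -312, -60, -59],
    [444, -312, -60, -59],
    [444, -312, -60, -59],
    [444, -312, -60, -59],
    [444, -312, -60, -59],
    [444, -312, -60, -59],
    [444, -312, -60, -59],
    [444, -312, -60, -59],
    [444, -312, -60, -59]
  ],
  "hand": 50
}}

```text
time: 1.52
tool_pos: [596.7, 190.6, 166.1]
tcp_rot: [2.855, 1.568, 3.099]
contact_force: [-0.2, 0.1, 1.0]
grip_width: 49.8
```

```bash
python3 - <<'E'
from h import *
o=get_obs();print(o['time'],o['tool_pos'],o['tcp_rot'],o['grip_width'])
im=capture('scene');cv2.imwrite('pics/s1.png',im[:,:,::-1])
p=proj('scene',[o['tool_pos'],[598,190,84],[561,140,18]]);print(p.round(1))
crop('scene',im,(140,180,300,300),5,'pics/s1c.png')
E
```

```text
1.5167 [596.69503005 190.61173351 166.13508116] [2.85510429 1.56849391 3.09946262] 49.83161146876183
[[197.8 185.9]
 [200.3 211.3]
 [223.2 229.7]]
```

View pics/s1c.png

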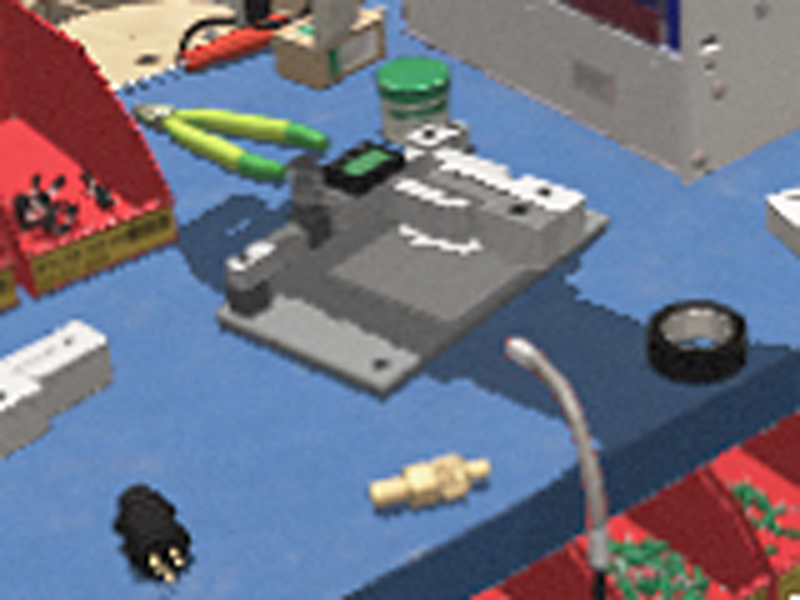

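The scene crop (5x, native = 140+u/5, 180+v/5) shows the knob top at about (303,157), which is native (200.6,211.4). My prediction was (200.3,211.3). A thin lead stands at the front near crop (515,345), so I'll triangulate it. Next: descend, pinch and pull.

Call:
{"op": "carry_out", "data": {
  "rows": [
    [1, -1, -40, 0],
    [1, -1, -75, 0],
    [1, -1, -95, 0],
    [1, -1, -108, 0],
    [1, -1, -108, 0],
    [1, -1, -108, 0]
  ]
}}

```text
time: 2.07
tool_pos: [596.9, 190.9, 58.8]
tcp_rot: [2.856, 1.569, 3.102]
contact_force: [0.2, -0.5, 0.5]
grip_width: 49.8
```

Call:
{"op": "carry_out", "data": {
  "rows": [
    [0, 0, 0, 0],
    [0, 0, 0, 0],
    [0, 0, 0, 0],
    [0, 0, 0, 0],
    [0, 0, 0, 0],
    [0, 0, 0, 0],
    [0, 0, 0, 0],
    [0, 0, 0, 0]
  ],
  "hand": 10
}}

```text
time: 2.73
tool_pos: [597.4, 191.0, 59.2]
tcp_rot: [2.532, 1.57, 2.779]
contact_force: [0.8, 0.3, 3.1]
grip_width: 17.1
```

```bash
python3 - <<'E'
from h import *
T=[np.array(camera_info(n)['pose'])[:3,3] for n in('top','scene')]
for z in(0,40,80,120,160): print(z,ray('top',[(198.8,232.1)],z).round(0),ray('scene',[(243.5,248.5)],z).round(0))
E
```

```text
0 [[429. 173.]] [[465. 140.]]
40 [[430. 168.]] [[419. 175.]]
80 [[431. 163.]] [[373. 211.]]
120 [[433. 158.]] [[327. 246.]]
160 [[434. 152.]] [[280. 281.]]
```

The lead's tip is near (430,170) and about 32 mm high, so I can pass above it. The knob is gripped, and I'm pulling it open.

Call:
{"op": "carry_out", "data": {
  "rows": [
    [-1, 4, 0, 0],
    [-2, 8, 0, 0],
    [-3, 12, 0, 0],
    [-4, 16, 0, 0],
    [-5, 20, 0, 0],
    [-6, 24, 0, 0],
    [-7, 28, 0, 0],
    [-7.5, 31, 0, 0],
    [-7.8, 32.5, 0, 0],
    [-7.8, 32.5, 0, 0]
  ]
}}

```text
time: 3.57
tool_pos: [589.3, 223.6, 59.2]
tcp_rot: [2.941, 1.569, -3.096]
contact_force: [-0.3, -1.5, 1.5]
grip_width: 16.9
```

Call:
{"op": "carry_out", "data": {
  "rows": [
    [0, 0, 0, 0],
    [0, 0, 0, 0],
    [0, 0, 0, 0],
    [0, 0, 0, 0],
    [0, 0, 30, 0],
    [0, 0, 65, 0],
    [0, 0, 85, 7],
    [-58, -138, 85, 90],
    [-58, -138, 85, 90],
    [-58, -138, 85, 90],
    [-58, -138, 85, 90],
    [-58, -138, 85, 90],
    [-58, -138, 85, 90],
    [-58, -138, 85, 90],
    [-58, -138, 85, 90],
    [-58, -138, 85, 90],
    [-58, -138, 85, 90],
    [-58, -138, 85, 90],
    [-58, -138, 85, 90],
    [-58, -138, 85, 90]
  ],
  "hand": 75
}}

```text
time: 5.23
tool_pos: [531.3, 85.7, 144.2]
tcp_rot: [2.866, 1.569, -1.597]
contact_force: [-0.4, 0.2, -0.7]
grip_width: 75.3
```

```bash
python3 - <<'E'
from h import *
from scipy.spatial.transform import Rotation as Ro
o=get_obs();print(o['time'],o['tool_pos'],o['grip_width'],Ro.from_euler('xyz',o['tcp_rot']).as_matrix()[:,2],o['joint_positions'])
im=capture('scene');cv2.imwrite('pics/s2.png',im[:,:,::-1])
yaw=np.radians(13.6);R=np.array([[np.cos(yaw),-np.sin(yaw)],[np.sin(yaw),np.cos(yaw)]]);C=np.array([561,140.1])
L=lambda x,y,z:[*(C+R@[x,y]),z]
crop('scene',im,(170,190,270,265),8,'pics/s2c.png')
print(((proj('scene',[L(-73.5,-23,48),L(-73.5,-69,48),L(-28.5,-23,48),L(47.5,73,84)])-[169.6,189.6])*8).round(0).tolist())
E
```

```text
5.2333 [531.27851146  85.65997559 144.15132438] 75.31077779996622 [-0.24709964  0.96898923 -0.00128352] [ 1.82017337e-02  4.45579281e-01  1.60809569e+00 -1.50457326e-03
  1.08797706e+00 -1.80158192e+00]
[[621.0, 283.0], [697.0, 229.0], [524.0, 247.0], [181.0, 212.0]]
```

View pics/s2c.png

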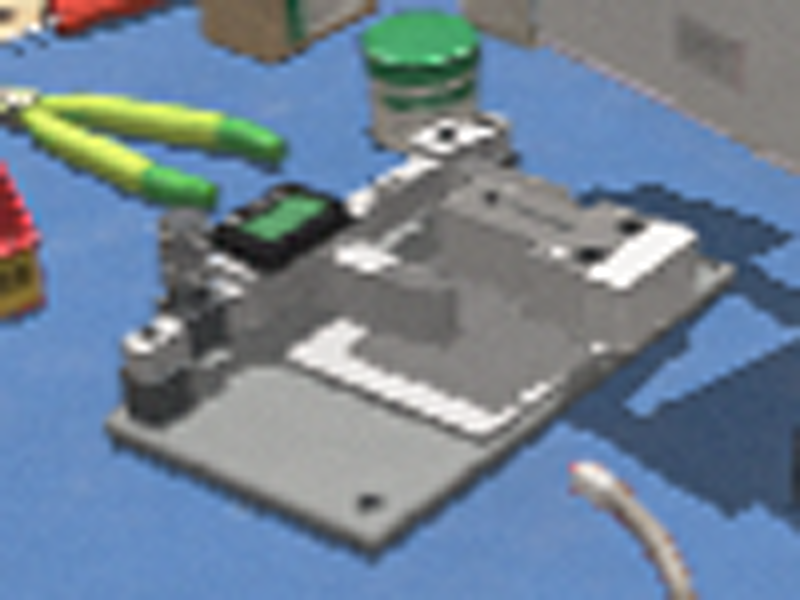

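The slide is open. The old carrier's front-top corners appear at (605,285) and (697,232) in the 8x crop, against predictions of (621,283) and (697,229). Descending and gripping.

Call:
{"op": "carry_out", "data": {
  "rows": [
    [0, 0, -40, -0.6],
    [0, 0, -80, -0.6],
    [0, 0, -105, -0.6],
    [0, 0, -115, -0.6],
    [0, 0, -121, -0.6],
    [0, 0, -121, -0.6],
    [0, 0, -121, -0.6]
  ]
}}

```text
time: 5.87
tool_pos: [532.4, 85.7, 24.4]
tcp_rot: [-2.337, 1.568, -0.532]
contact_force: [0.3, -0.4, 0.1]
grip_width: 74.8
```

Call:
{"op": "carry_out", "data": {
  "rows": [
    [0, 0, 0, 0],
    [0, 0, 0, 0],
    [0, 0, 0, 0],
    [0, 0, 0, 0],
    [0, 0, 0, 0],
    [0, 0, 0, 0],
    [0, 0, 0, 0]
  ],
  "hand": 40
}}

```text
time: 6.45
tool_pos: [532.0, 86.4, 24.9]
tcp_rot: [-1.975, 1.569, -0.171]
contact_force: [-2.3, 4.3, 5.6]
grip_width: 46.1
```

Call:
{"op": "carry_out", "data": {
  "rows": [
    [0, 0, 2, 0],
    [-1, 3, 4, 0],
    [-2, 7, 8, 0],
    [-2, 8, 20, 0],
    [-2, 8, 45, 0],
    [-2, 8, 75, 0],
    [-5, 8, 100, 0],
    [-25, 6, 115, 0],
    [-55, 2, 115, 0],
    [-85, -10, 115, 0],
    [-112, -25, 115, 0],
    [-130, -45, 115, -2],
    [-137, -75, 115, -4],
    [-137, -105, 115, -6],
    [-137, -135, 115, -8],
    [-137, -165, 115, -10],
    [-137, -195, 115, -12],
    [-137, -225, 115, -14],
    [-137, -245, 115, -15],
    [-137, -255, 115, -15]
  ]
}}

```text
time: 8.12
tool_pos: [395.0, -170.9, 140.1]
tcp_rot: [-2.243, 1.568, -0.703]
contact_force: [1.0, 0.8, -3.1]
grip_width: 45.7
```

Call:
{"op": "carry_out", "data": {
  "rows": [
    [8, -30, 0, -1],
    [18, -60, 0, -2],
    [28, -90, -10, -3],
    [36, -108, -25, -3.4],
    [36, -112, -50, -3.4],
    [36, -112, -75, -3.4],
    [36, -112, -95, -3.4],
    [36, -112, -108, -3.4],
    [36, -112, -117, -3.4],
    [36, -112, -122, -3.4],
    [36, -112, -125, -3.4],
    [36, -112, -127, -3.4],
    [36, -112, -127, -3.4],
    [36, -112, -127, -3.4]
  ]
}}

```text
time: 9.28
tool_pos: [431.4, -283.1, 13.7]
tcp_rot: [-2.227, 1.567, -0.746]
contact_force: [0.8, 0.3, -3.0]
grip_width: 45.7
```

```bash
python3 - <<'E'
from h import *
o=get_obs();print(o['time'],o['tool_pos'],o['contact_force'])
im=capture('scene');cv2.imwrite('pics/s3.png',im[:,:,::-1])
crop('scene',im,(290,140,420,235),6,'pics/s3c.png')
E
```

```text
9.2833 [ 431.40896383 -283.10661566   13.7258059 ] [ 0.75326012  0.25858366 -3.02739261]
```

View pics/s3c.png

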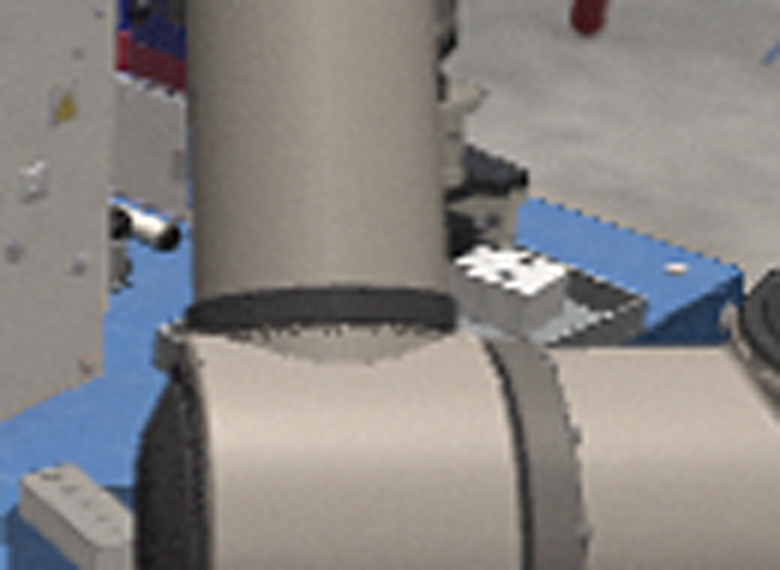

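The arm hides the tray in that picture (only carrier_ok shows, at (510,280)), so I'll lower by feel.

Call:
{"op": "carry_out", "data": {
  "rows": [
    [0, 0, -1, 0],
    [0, 0, -2, 0],
    [0, 0, -3, 0],
    [0, 0, -3, 0],
    [0, 0, -3, 0]
  ]
}}

```text
time: 9.75
tool_pos: [431.4, -283.1, 10.7]
tcp_rot: [-2.233, 1.567, -0.752]
contact_force: [-0.5, 0.7, -3.1]
grip_width: 45.9
```

Call:
{"op": "carry_out", "data": {
  "rows": [
    [0, 0, -0.5, 0],
    [0, 0, -1, 0],
    [0, 0, -1, 0],
    [0, 0, -1, 0]
  ]
}}

```text
time: 10.08
tool_pos: [431.4, -283.2, 9.9]
tcp_rot: [-2.237, 1.567, -0.756]
contact_force: [-1.1, -0.3, 1.2]
grip_width: 45.7
```

Contact felt. Releasing and rising.

Call:
{"op": "carry_out", "data": {
  "rows": [
    [0, 0, 0, 0],
    [0, 0, 0, 0],
    [0, 0, 0, 0],
    [0, 0, 0, 0],
    [0, 0, 0, 0],
    [0, 0, 10, 0],
    [0, 0, 30, 0],
    [0, 0, 60, 0],
    [0, 0, 95, 0],
    [-10, 15, 125, 0],
    [-25, 50, 130, 0],
    [-36, 90, 130, 0],
    [-36, 130, 130, 0],
    [-36, 170, 130, 0],
    [-36, 210, 130, 0],
    [-36, 250, 130, 0],
    [-36, 290, 130, 0],
    [-36, 330, 130, 0],
    [-36, 370, 130, 0],
    [-36, 383, 130, 0]
  ],
  "hand": 62
}}

```text
time: 11.75
tool_pos: [394.8, 103.9, 140.9]
tcp_rot: [-1.838, 1.566, -0.354]
contact_force: [-1.1, -0.5, -0.2]
grip_width: 62.0
```

```bash
python3 - <<'E'
from h import *
o=get_obs();print(o['time'],o['tool_pos'],o['contact_force'],o['grip_width'])
im=capture('top');cv2.imwrite('pics/t2.png',im[:,:,::-1])
a=cv2.resize(im[200:260,295:385],None,fx=8,fy=8,interpolation=cv2.INTER_CUBIC)
hsv=cv2.cvtColor(np.ascontiguousarray(im),cv2.COLOR_RGB2HSV)
m=((hsv[...,2]>170)&(hsv[...,1]<40)).astype(np.uint8)
for c in cv2.findContours(m,cv2.RETR_EXTERNAL,cv2.CHAIN_APPROX_NONE)[0]:
    if cv2.contourArea(c)>60:
        (x,y),wh,an=cv2.minAreaRect(c)
        if 150<y<260 and (x>250 or x<170): print(round(x),round(y),np.round(wh,1),round(an),ray('top',[(x,y)],31).round(1))
cv2.imwrite('pics/t2c.png',a[:,:,::-1])
E
```

```text
11.75 [394.80543653 103.87008812 140.85198243] [-1.06708214 -0.51157086 -0.19850021] 61.95057310084919
260 236 [ 8.4 20.7] 16 [[422.9 -57.2]]
361 232 [27. 12.] 90 [[ 445.3 -425.5]]
323 231 [12.4 25.9] 8 [[ 444.6 -285.5]]
412 193 [16.5  7. ] 4 [[ 590.8 -614.7]]
144 187 [12. 25.] 90 [[590.5 379.6]]
```

View pics/t2c.png

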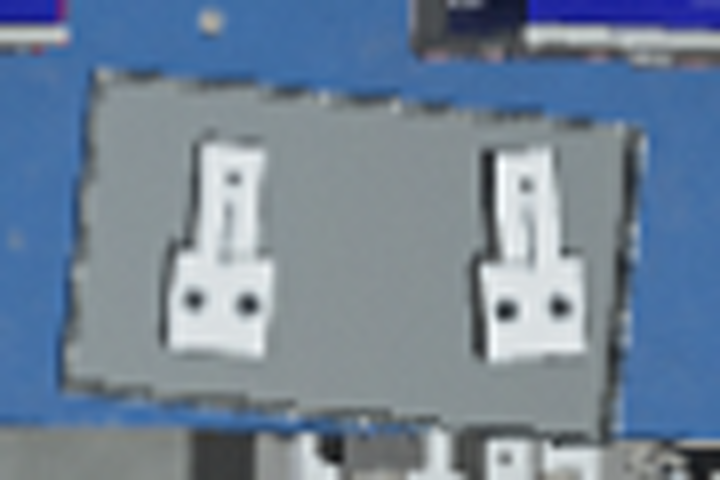

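The old carrier lies flat in the left half at about (445,-285), nicely beside carrier_ok. In the 8x crop its body is at (220,305) and its tongue is up. Before grasping, I'll check clearance to the red bins and refine the new carrier's pose.

```bash
python3 - <<'E'
from h import *
N=lambda p:np.array(p)/5.+[139.6,179.6]
for p in [(175,235),(170,205),(150,150),(125,95),(85,50)]:
    b=min(((abs(ray('scene',N([p]),z)[0,1]-228),z,ray('scene',N([p]),z)[0]) for z in range(0,200,2)),key=lambda t:t[0]);print(p,b[1],b[2].round(0))
im=cv2.imread('pics/t2.png')
g=cv2.resize(im[165:205,125:165],None,fx=8,fy=8,interpolation=cv2.INTER_CUBIC)
hsv=cv2.cvtColor(g,cv2.COLOR_BGR2HSV);m=((hsv[...,1]<75)&(hsv[...,2]>110)).astype(np.uint8)
c=max(cv2.findContours(m,cv2.RETR_EXTERNAL,cv2.CHAIN_APPROX_NONE)[0],key=cv2.contourArea)
uv=c.reshape(-1,2)/8.+[124.56,164.56]
w=np.float32(ray('top',uv,30));r=cv2.minAreaRect(w);print(r)
# per-axis symmetric: axis angle via hull extents
E
```

```text
(175, 235) 2 [699. 228.]
(170, 205) 24 [699. 228.]
(150, 150) 56 [715. 229.]
(125, 95) 84 [741. 228.]
(85, 50) 98 [789. 229.]
((593.79296875, 379.1499938964844), (49.587303161621094, 97.75023651123047), 9.181586265563965)
```

The bins' front (x≈699) slopes back above z=24, so the gripper has clearance. The new carrier's centre is (593.5,379.3), with its across axis at 9.4°.

Call:
{"op": "carry_out", "data": {
  "rows": [
    [15, 25, 0, -7],
    [196, 290, -20, -75.6],
    [196, 290, -20, -75.6],
    [196, 290, -20, -75.6],
    [196, 290, -20, -75.6],
    [196, 290, -20, -75.6],
    [196, 290, -20, -75.6],
    [196, 290, -20, -75.6],
    [196, 290, -20, -75.6],
    [196, 290, -20, -75.6],
    [196, 290, -20, -75.6],
    [196, 290, -20, -75.6],
    [196, 290, -20, -75.6],
    [196, 290, -20, -75.6],
    [196, 290, -55, -75.6],
    [196, 290, -90, -75.6],
    [196, 290, -115, -75.6],
    [196, 290, -127, -75.6],
    [196, 290, -132, -75.6],
    [196, 290, -132, -75.6]
  ],
  "hand": 75
}}

```text
time: 13.47
tool_pos: [591.0, 393.6, 8.6]
tcp_rot: [-1.951, 1.566, -1.785]
contact_force: [0.6, -0.2, 0.1]
grip_width: 74.7
```

Call:
{"op": "carry_out", "data": {
  "rows": [
    [0, 0, 0, 0],
    [0, 0, 0, 0],
    [0, 0, 0, 0],
    [0, 0, 0, 0],
    [0, 0, 0, 0],
    [0, 0, 0, 0],
    [0, 0, 0, 0]
  ],
  "hand": 40
}}

```text
time: 14.05
tool_pos: [591.3, 393.9, 9.6]
tcp_rot: [-1.729, 1.567, -1.563]
contact_force: [-0.2, -1.8, 5.5]
grip_width: 45.4
```

Call:
{"op": "carry_out", "data": {
  "rows": [
    [0, 0, 3, 0],
    [0, 0, 10, 0],
    [0, 0, 25, 0],
    [0, 0, 50, 0],
    [0, 0, 80, 0],
    [0, 0, 105, 4],
    [-3, -15, 118, 9],
    [-7, -35, 120, 15],
    [-11, -60, 120, 21],
    [-16, -85, 120, 27],
    [-20, -110, 120, 33],
    [-25, -135, 120, 39],
    [-30, -160, 120, 45],
    [-34, -185, 120, 51],
    [-39, -210, 120, 57],
    [-44, -235, 120, 63],
    [-48, -260, 120, 69],
    [-52, -280, 120, 75],
    [-55, -295, 120, 81],
    [-57, -303, 120, 87]
  ]
}}

```text
time: 15.72
tool_pos: [533.8, 88.9, 129.7]
tcp_rot: [-1.869, 1.567, -0.181]
contact_force: [0.8, 0.2, -2.0]
grip_width: 45.8
```

Call:
{"op": "carry_out", "data": {
  "rows": [
    [0, 0, 0, 5],
    [0, 0, -20, 7],
    [0, 0, -35, 8.5],
    [0, 0, -40, 8.5],
    [0, 0, -40, 8.5]
  ]
}}

```text
time: 16.13
tool_pos: [532.7, 88.9, 88.6]
tcp_rot: [-2.151, 1.57, -0.316]
contact_force: [0.0, -0.4, -2.2]
grip_width: 45.5
```

```bash
python3 - <<'E'
from h import *
o=get_obs();r=o['tcp_rot'];print(o['time'],o['tool_pos'],np.degrees(r[2]-r[0]),o['grip_width'],o['contact_force'])
im=capture('scene');cv2.imwrite('pics/s4.png',im[:,:,::-1])
crop('scene',im,(170,160,280,245),7,'pics/s4c.png')
t=o['tool_pos'];a=r[2]-r[0]-np.pi/2;c,s=np.cos(a),np.sin(a)
P=[[t[0]+c*x-s*y,t[1]+s*x+c*y,t[2]-9.6+30] for x,y in[(-32.5,23),(-32.5,-23),(12.5,23),(62.5,14),(62.5,-14)]]
print(((proj('scene',P)-[169.6,159.6])*7).round(0).tolist())
E
```

```text
16.1333 [532.7233076   88.88317491  88.60671995] 105.1605676048355 45.50493546265354 [ 0.01259764 -0.3530633  -2.21997955]
[[534.0, 328.0], [599.0, 283.0], [445.0, 300.0], [363.0, 261.0], [405.0, 236.0]]
```

View pics/s4c.png

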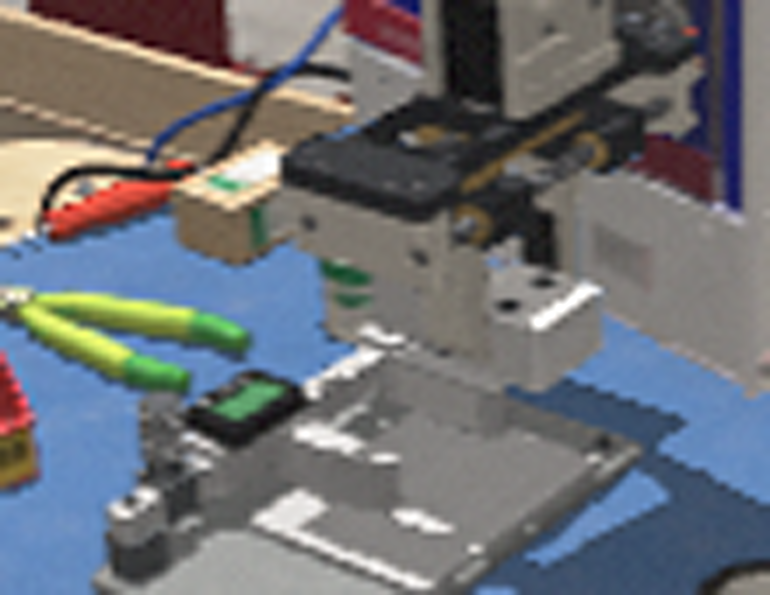

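The carrier is held level. Its front-top corners at (534,328) and (600,285) match the prediction. Descending.

Call:
{"op": "carry_out", "data": {
  "rows": [
    [1, 1, -15, -1],
    [2, 1.5, -30, -1.7],
    [2, 1.5, -42, -1.7],
    [2, 1.5, -50, -1.7],
    [2, 1.5, -55, -1.7],
    [2, 1.5, -58, -1.7],
    [2, 1.5, -58, -1.7],
    [2, 1.5, -58, -1.7]
  ]
}}

```text
time: 16.85
tool_pos: [536.0, 90.5, 32.2]
tcp_rot: [-1.87, 1.567, -0.065]
contact_force: [0.3, -0.1, -1.9]
grip_width: 45.7
```

Call:
{"op": "carry_out", "data": {
  "rows": [
    [0, 0, -0.7, 0],
    [0, 0, -1.4, 0],
    [0, 0, -2, 0],
    [0, 0, -2, 0],
    [0, 0, -2, 0]
  ]
}}

```text
time: 17.27
tool_pos: [536.0, 90.5, 30.3]
tcp_rot: [-1.863, 1.567, -0.057]
contact_force: [0.3, 0.2, -2.1]
grip_width: 46.0
```

Call:
{"op": "carry_out", "data": {
  "rows": [
    [-1, 0, -0.7, 0],
    [-2, -0.5, -1.4, 0],
    [-2, -0.5, -2, 0],
    [-2, -0.5, -2, 0],
    [-2, -0.5, -2, 0]
  ]
}}

```text
time: 17.68
tool_pos: [533.9, 90.0, 28.2]
tcp_rot: [-1.864, 1.567, -0.059]
contact_force: [-0.3, -0.3, -2.4]
grip_width: 45.9
```

Call:
{"op": "carry_out", "data": {
  "rows": [
    [0, 0, -0.4, 0],
    [0, 0, -0.8, 0],
    [0, 0, -0.8, 0],
    [0, 0, -0.8, 0]
  ]
}}

```text
time: 18.02
tool_pos: [534.0, 90.0, 27.5]
tcp_rot: [-1.863, 1.567, -0.057]
contact_force: [-1.1, -0.2, -0.7]
grip_width: 45.8
```

Call:
{"op": "carry_out", "data": {
  "rows": [
    [0, 0, -0.3, 0],
    [0, 0, -0.5, 0],
    [0, 0, -0.5, 0]
  ]
}}

```text
time: 18.27
tool_pos: [534.0, 90.0, 27.5]
tcp_rot: [-1.858, 1.567, -0.052]
contact_force: [-3.6, -0.7, 5.3]
grip_width: 45.4
```

Call:
{"op": "carry_out", "data": {
  "rows": [
    [0, 0, 0, 0],
    [0, 0, 0, 0],
    [0, 0, 0, 0],
    [0, 0, 0, 0],
    [0, 0, 0, 0],
    [0, 0, 8, 0],
    [0, 0, 25, 0],
    [0, 0, 55, 0],
    [0, 0, 90, 0],
    [5, 10, 115, -6],
    [55, 134, 115, -90],
    [55, 134, 115, -90],
    [55, 134, 115, -90],
    [55, 134, 115, -90],
    [55, 134, 115, -90],
    [55, 134, 115, -90],
    [55, 134, 115, -90],
    [55, 134, 115, -90],
    [55, 134, 115, -90],
    [55, 134, 115, -90]
  ],
  "hand": 68
}}

```text
time: 19.93
tool_pos: [588.9, 224.0, 143.0]
tcp_rot: [-1.812, 1.567, -1.358]
contact_force: [-0.2, 0.1, 0.3]
grip_width: 68.3
```

Call:
{"op": "carry_out", "data": {
  "rows": [
    [0, 0, 0, -7],
    [0, 0, 0, -14],
    [0, 0, 0, -21],
    [0, 0, 0, -21]
  ],
  "hand": 50
}}

```text
time: 20.27
tool_pos: [588.9, 224.1, 143.6]
tcp_rot: [-1.743, 1.567, -1.659]
contact_force: [0.5, 0.3, -0.8]
grip_width: 50.8
```

```bash
python3 - <<'E'
from h import *
o=get_obs();r=o['tcp_rot'];print(o['time'],o['tool_pos'],np.degrees(r[2]-r[0])%180,o['grip_width'],o['contact_force'])
im=capture('scene');cv2.imwrite('pics/s5.png',im[:,:,::-1])
crop('scene',im,(170,190,270,265),8,'pics/s5c.png')
E
```

```text
20.2667 [588.91790836 224.06272043 143.56083005] 4.78647389177815 50.785362106557095 [ 0.48445239  0.33451324 -0.81811988]
```

View pics/s5c.png

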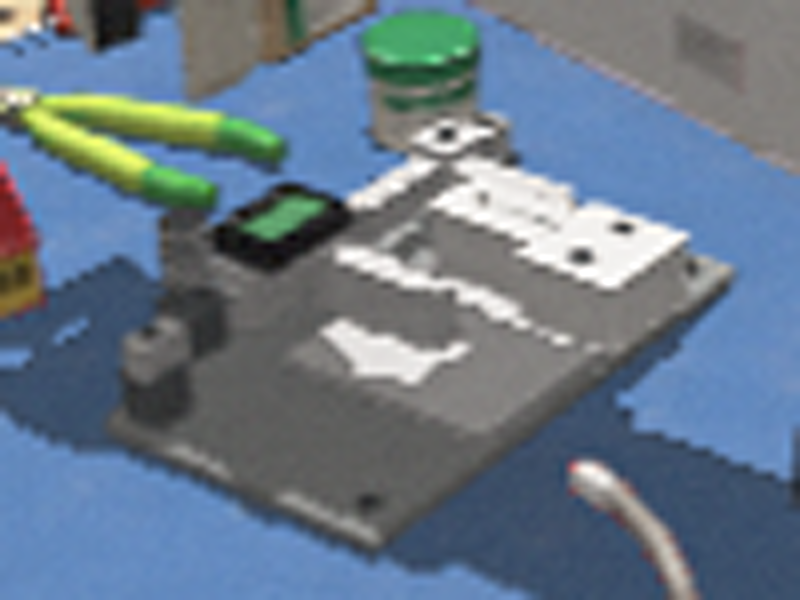

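The carrier lies flat with its tongue between the jaws; in the 8x crop the body is at (610,240), the tongue reaches (470,185), and the knob is at (185,215). Descending to pinch the knob.

Call:
{"op": "carry_out", "data": {
  "rows": [
    [0.5, 0, -35, 5],
    [0.5, 0, -65, 9],
    [0.5, 0, -78, 9],
    [0.5, 0, -85, 9],
    [0.5, 0, -85, 9],
    [0.5, 0, -85, 9]
  ]
}}

```text
time: 20.82
tool_pos: [590.0, 224.2, 59.3]
tcp_rot: [-1.466, 1.567, -1.217]
contact_force: [-0.6, -0.5, -0.1]
grip_width: 50.2
```

Call:
{"op": "carry_out", "data": {
  "rows": [
    [0, 0, 0, 0],
    [0, 0, 0, 0],
    [0, 0, 0, 0],
    [0, 0, 0, 0],
    [0, 0, 0, 0],
    [0, 0, 0, 0],
    [0, 0, 0, 0],
    [0, 0, 0, 0]
  ],
  "hand": 10
}}

```text
time: 21.48
tool_pos: [589.4, 224.1, 59.5]
tcp_rot: [-1.792, 1.567, -1.543]
contact_force: [-4.3, -2.6, 6.4]
grip_width: 17.2
```

Call:
{"op": "carry_out", "data": {
  "rows": [
    [0.5, -2, 0, 0],
    [1.2, -5, 0, 0],
    [2, -8, 0, 0],
    [2.7, -11, 0, 0],
    [3.4, -14, 0, 0],
    [4.1, -17, 0, 0],
    [4.8, -20, 0, 0],
    [5.5, -23, 0, 0],
    [6.3, -26, 0, 0],
    [6.8, -28, 0, 0],
    [6.8, -28, 0, 0]
  ]
}}

```text
time: 22.4
tool_pos: [596.4, 195.3, 59.6]
tcp_rot: [-1.745, 1.566, -1.497]
contact_force: [-1.1, -2.7, 4.0]
grip_width: 17.0
```

Call:
{"op": "carry_out", "data": {
  "rows": [
    [0.25, -1, 0, 0],
    [0.5, -2, 0, 0],
    [0.7, -3, 0, 0],
    [0.7, -3, 0, 0]
  ]
}}

```text
time: 22.73
tool_pos: [597.2, 192.4, 59.6]
tcp_rot: [-1.705, 1.567, -1.457]
contact_force: [-2.6, 1.4, 3.7]
grip_width: 17.2
```

Call:
{"op": "carry_out", "data": {
  "rows": [
    [0.25, -1, 0, 0],
    [0.35, -1.5, 0, 0],
    [0.35, -1.5, 0, 0]
  ]
}}

```text
time: 22.98
tool_pos: [597.5, 191.3, 59.6]
tcp_rot: [-1.684, 1.567, -1.435]
contact_force: [-3.5, 3.9, 3.3]
grip_width: 17.2
```

Call:
{"op": "carry_out", "data": {
  "rows": [
    [0.2, -1, 0, 0],
    [0.2, -1, 0, 0],
    [0.2, -1, 0, 0]
  ]
}}

```text
time: 23.23
tool_pos: [597.6, 190.6, 59.6]
tcp_rot: [-1.667, 1.567, -1.418]
contact_force: [-3.4, 4.2, 3.0]
grip_width: 17.5
```

Call:
{"op": "carry_out", "data": {
  "rows": [
    [0.25, -1, 0, 0],
    [0.25, -1, 0, 0],
    [0.25, -1, 0, 0]
  ]
}}

```text
time: 23.48
tool_pos: [597.8, 189.8, 59.6]
tcp_rot: [-1.66, 1.568, -1.411]
contact_force: [-3.9, 4.5, 4.0]
grip_width: 17.5
```

```bash
python3 - <<'E'
from h import *
o=get_obs();r=o['tcp_rot'];print(o['time'],o['tool_pos'],np.degrees(r[2]-r[0])%180,o['contact_force'])
im=capture('scene');cv2.imwrite('pics/s6.png',im[:,:,::-1])
crop('scene',im,(170,190,270,265),8,'pics/s6c.png')
E
```

```text
23.4833 [597.83619608 189.76039305  59.61405666] 14.250708105159397 [-3.91228664  4.46917801  4.01645233]
```

View pics/s6c.png

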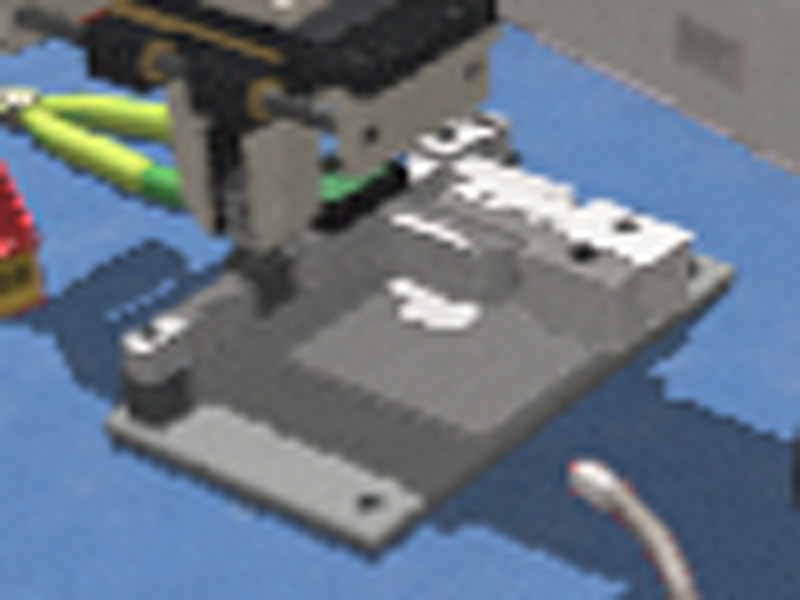

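The slide's jaw now lies on the tongue (around crop (500,250)), and the carrier is still flat with its body at (620,245). The force plateau shows yielding began near y≈191.4. Advancing to about 5 mm of travel.

Call:
{"op": "carry_out", "data": {
  "rows": [
    [0.2, -0.7, 0, 0],
    [0.4, -1.5, 0, 0],
    [0.5, -2.2, 0, 0],
    [0.7, -3, 0, 0],
    [0.8, -3.3, 0, 0],
    [0.8, -3.3, 0, 0],
    [0.8, -3.3, 0, 0]
  ]
}}

```text
time: 24.12
tool_pos: [598.5, 187.1, 59.6]
tcp_rot: [-1.632, 1.569, -1.383]
contact_force: [-3.5, 6.5, 4.2]
grip_width: 16.9
```

Call:
{"op": "carry_out", "data": {
  "rows": [
    [0.1, -0.4, 0, 0],
    [0.1, -0.4, 0, 0],
    [0.1, -0.4, 0, 0]
  ]
}}

```text
time: 24.37
tool_pos: [598.4, 187.3, 59.6]
tcp_rot: [-1.649, 1.569, -1.4]
contact_force: [-3.8, 5.8, 3.5]
grip_width: 17.4
```

Call:
{"op": "carry_out", "data": {
  "rows": [
    [0, 0, 0, 0],
    [0, 0, 0, 0],
    [0, 0, 0, 0],
    [0, 0, 0, 0],
    [0, 0, 0, 0],
    [0, 0, 0, 0],
    [0, 0, 0, 0],
    [0, 0, 25, 0],
    [0, 0, 60, 0],
    [0, 0, 95, 0],
    [0, 0, 120, 0],
    [-40, 30, 140, 0],
    [-80, 70, 140, 0],
    [-110, 100, 140, 0],
    [-140, 130, 140, 0],
    [-150, 140, 140, 0],
    [-150, 140, 140, 0]
  ],
  "hand": 50
}}

```text
time: 25.78
tool_pos: [443.3, 331.7, 200.1]
tcp_rot: [2.554, 1.569, 2.808]
contact_force: [-0.0, 0.1, -0.1]
grip_width: 49.6
```

```bash
python3 - <<'E'
from h import *
o=get_obs();print(o['time'],o['tool_pos'],o['contact_force'])
im=capture('scene');cv2.imwrite('pics/s7.png',im[:,:,::-1])
im2=capture('top');cv2.imwrite('pics/t7.png',im2[:,:,::-1])
a=cv2.resize(im[190:265,170:270],(800,600),interpolation=cv2.INTER_CUBIC)[:,:,::-1]
b=cv2.resize(im2[160:255,120:250],None,fx=6,fy=6,interpolation=cv2.INTER_CUBIC)[:,:,::-1]
a=cv2.resize(a,(400,300));b=cv2.resize(b[:, 300:],(400,475))
c=np.zeros((475,800,3),np.uint8);c[:300,:400]=a;c[:,400:]=b
cv2.imwrite('pics/f7.png',c)
old=cv2.imread('pics/s0.png') 
E
```

```text
25.7833 [443.25436284 331.72002041 200.12629536] [-0.01835926  0.12196497 -0.13209653][ WARN:0@8.119] global loadsave.cpp:275 findDecoder imread_('pics/s0.png'): can't open/read file: check file path/integrity
```

View pics/f7.png

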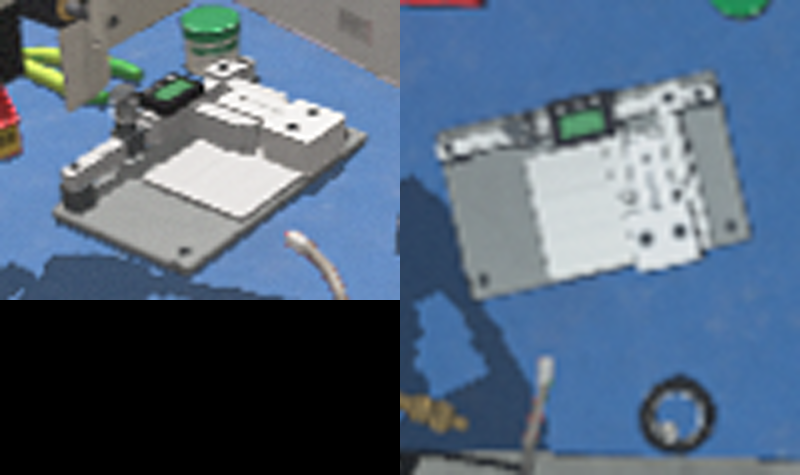

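```bash
python3 -c "
from plant import *
print(close_job())"
```

```text
the job is handed in; nothing more can be done
None
```

The job is done and handed in at about 26 s of the 72 s allowed.

- **Old carrier:** I drew the slide open by the knob, lifted the carrier out and set it down by feel in the tray's left half. A picture afterwards showed it at about (445, -285), roughly parallel to carrier_ok.
- **New carrier:** I laid it flat on the rest table with its tongue towards the beam and its wide body in front of the jaws. I then pushed the thumb grip until the jaws closed on the tongue and let go.
- **Last checks:** The final pictures show the jaws shut on the tongue, the carrier flat and the arm clear. The wrist force read about zero.
- **Spring travel:** This is inferred, not measured. The tool's movement after the spring began to yield gives about 4.4 mm, and the force of about 6.5–7 N gives 4–5 mm. My last 0.4 mm nudge did not register; the measured position went back by 0.2 mm.
- **Squareness:** I judged this only from the pictures, which resolve about 3–4 mm per pixel. The other things look unmoved in the views I took, but I did not check each one by measurement.

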